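# Find the flat and hold the set-screw collar on it

### The arm

A 7-joint arm with a two-finger parallel gripper is mounted at the origin on the work surface. World frame = base frame: x ahead of the robot, y to its left, z up, the work surface at z = 0. Lengths are in m, angles in rad, forces in N, time in s.
With the tool pointing down it reaches from about 0.4 to 0.875 m from the base axis. Payload 4.4 kg.
Tool frame: the origin (TCP) lies on the centre line of the jaws, within the pads' length; the fingertips stand 25 mm ahead of it and the grasp point (between the pads) lies 6 mm ahead of it; z points along the fingers, y is the line along which they close (so a half turn about z gives the same grasp; the last joint's range is limited). The gripper opens to 85 mm and grips with 20 to 120 N. Pads are 22 mm wide; open, the fingers measure 114 mm over their backs; the gripper's body (76 mm by 85 mm) begins 54 mm behind the grasp point. The pads swing forward as they close: fully open they stand 13 mm farther back than shut.
Start: joints at [-1.26, 0.628, 0.038, 1.517, -0.027, 0.996, -0.02], TCP at [0.239, 0.604, 0.256] pointing down, gripper open.
Joint ranges: [-3.06, 3.06], [-0.37, 2.12], [-1.25, 1.32], [0.18, 2.47], [-1.1, 4.24], [0.23, 1.98], [-2.94, 2.94]. Speed limits (rad/s): [2.57, 2.57, 3.14, 3.14, 3.14, 3.14, 3.14].

### API

Orientations are given as a 3x3 rotation matrix whose columns are the frame's x, y, z axes.
In Python, from plant import state, cams, job, finder gives the robot as it stands.
- The arm moves only by the tool step_arm, never from a script. Its argument "deltas" is one flat list of numbers, 4 for each row, row after row: the shift along the world's x, y, z in m, then the turn about the world's z in degrees. In form: [tx, ty, tz, spin, tx, ty, tz, spin, ...]. A call has 1 to 10 rows; each row is the pose to reach, as a shift and turn from the pose commanded when the call began; what a row does not reach only later rows make up. A row lasts 1/12 s, in which the tool goes at most 41.7 mm and 7.16 degrees, less where a joint would pass 70% of its speed; a pose out of reach is approached as far as the arm can. A call with a gripper value outside its range is refused whole. "claw" is the closure, from -1 (fully open) to 1 (shut), set as the call begins (left out, the last holds). The fingers move at their own pace and stop on an object; "newtons" is the grip in N (left out, the last holds). Time passes only in rows, so rows that repeat a pose let the fingers close. It gives the time, the measured TCP pose, the force, the opening and the grip force at its end, in the units of the state.
- state(): the state, without advancing time (a new reading comes with each control period).
- cams.camera(name): name is "scene" or "top" or "wrist"; returns a dict with "img" (384x512x3 uint8, red, green, blue), "fx", "fy", "cx", "cy" (pixels), "extrinsics" (4x4, takes a point from camera to world coordinates). Camera axes: x right, y down, z forward; pixel columns grow to the right and rows downward; lengths in m; the calibration is good to about 2 mm. A picture is of the moment at which its call begins. There is no depth.
- job.sign_off(): hands the job in; it is judged then, once.
Trained networks look in a picture, given as the dict that the camera call returned (one of the last four; its "shot" number tells which), for a name from the list of things; names that differ only in an ending like _2 or _b are one class to them, and where a whole thing is asked for, a point or a joint stands for the part that bears it (a point fixed in the world has none). Each returns a list of dicts, best first, with "confidence" (0 to 1); they miss things now and then, are a little off and sometimes report something else, mostly with a low value. They report only what shows in the picture. A call takes as long as a camera call. They do not tell look-alikes from the thing itself.
- finder.search_frame(picture, label): "rect" ([left, top, right, bottom] in pixels, round what is visible of it).
- finder.outline_of(picture, label): "region" (384x512 bool, what is visible of it) and "rect" ([left, top, right, bottom] in pixels, round what is visible of it).
- finder.spot_point(picture, label): "xy" ([column, row] in pixels: a listed point, or the origin of a listed thing).
The state is a dict: "time": time; "joint_positions": joint angles; "joint_vel": joint speeds; "joint_efforts": joint torques, N m; "eef_pos": TCP position; "orientation": TCP orientation; "force": force on the tool from outside, world axes, zero at the start; "moment": the same for the moment, N m; "gripper_width": opening from 0.0 (shut) to 1.0 (fully open); "grasp_force": force on a finger pad.
Only numpy, scipy, OpenCV 4.12 (cv2) and the standard library are available. Lean on these libraries where they do the work, as an engineer would, in place of code of your own. Each camera call takes 0.05 s, during which the arm holds its last target. There are 200 camera calls.

### The job

One of the two black drums already has its flanged pulley; the other drum's shaft carries only a thin washer. With the collar still on the bench, turn that shaft with your fingers until they close on its flat and the flat squarely faces the key guide (the two little upright ribs on the same drum); then slip the set-screw collar over the shaft with its screw on the flat, down onto the washer, and finish still gripping it there and pressing it down, so that the screw could be tightened. Leave the pulley's shaft and the other things on the bench as they are.

Things in the scene. Friction and masses are not known exactly. Their poses are not given: they have to be found in the camera images.
- stand: fixed two-drum stand: aluminium base plate 130 x 270 x 12 mm, two black drums 100 mm in diameter, tops 70 mm above the bench, centred 65 mm to the left (+y) and right (-y) of the origin; on each a bearing nose 32 mm in diameter, 12 mm high, with the upright shaft in it. Origin: centre of the underside, on the bench; z up; +x points from the shafts to the key guides.
- shaft_left (a joint): angle (rad) of the upright D-section steel shaft on the left drum: 0 = its flat faces the key guide (stand's +x); grows counter-clockwise seen from above. Turns within +-3.1 against about 0.05 N m of friction and stays where left; starts between 0.7 and 2.3. Closing the fingers does not turn it; turning closed fingers does.
- flat_left (a point): flat of the left shaft. Origin on the shaft's axis at its foot, 82 mm above the bench; +x points square out of the flat. Shaft 20 mm in diameter, 53 mm high (top 135 mm above the bench, 3 mm chamfer). One flat, 13 mm wide, 7 mm from the axis, full height (D outline at the top): firmly closed fingers read 16.3 mm apart square on it, 17.4 at 15 degrees off, 19 on the round.
- guide_left (a point): key guide of the left drum, top centre: two upright aluminium ribs 18 mm long, 4 mm thick, 12 mm apart, 30 to 48 mm from the shaft's axis on the stand's +x side, 90 mm high above the bench (20 mm above the drum)
- shaft_right (a joint): angle (rad) of the upright D-section steel shaft on the right drum: 0 = its flat faces the key guide (stand's +x); grows counter-clockwise seen from above. Turns within +-3.1 against about 0.05 N m of friction and stays where left; starts between -2.3 and -0.7. Closing the fingers does not turn it; turning closed fingers does.
- flat_right (a point): flat of the right shaft. Origin on the shaft's axis at its foot, 82 mm above the bench; +x points square out of the flat. Shaft 20 mm in diameter, 53 mm high (top 135 mm above the bench, 3 mm chamfer). One flat, 13 mm wide, 7 mm from the axis, full height (D outline at the top): firmly closed fingers read 16.3 mm apart square on it, 17.4 at 15 degrees off, 19 on the round.
- guide_right (a point): key guide of the right drum, top centre: two upright aluminium ribs 18 mm long, 4 mm thick, 12 mm apart, 30 to 48 mm from the shaft's axis on the stand's +x side, 90 mm high above the bench (20 mm above the drum)
- washer: fixed steel washer, 32 mm outside, 4 mm thick, around the foot of the shaft that waits for its collar (left or right drum); origin at the centre of its underside, 82 mm above the bench. Its top, where the collar sits, is 86 mm above the bench.
- pulley: fixed flanged aluminium pulley, 56 mm outside, 24 mm high, around the shaft on the other drum, the one to leave alone; origin at the centre of its underside.
- collar: loose steel set-screw collar, 110 to 200 g, flat on the bench: 41 mm round, 22 mm high, bore 22.4 mm, two upright grip faces 18 mm long, 43 mm apart, on its own +y and -y sides. Origin: centre of the underside, z up. Screw on its +x side; the tip stands 3 mm into the bore (5 mm wide, 8.2 mm from the axis), so it goes down the shaft only with the screw within about 0.2 rad of the flat.
- screw_head (a point): end of the set-screw's head on the collar, 29 mm from the collar's axis on its +x side, 11 mm above the underside; the head is dark, 8 mm thick and stands out sideways
- spacer: bystander: plain steel spacer ring without screw or grip faces, 42 mm outside, 16 mm high; not the collar
- accelerometer: bystander: small steel accelerometer, 25 mm across, 32 mm high
- hexkey: bystander: dark L-shaped hex key lying flat, 110 x 30 mm, 6 mm thick
- wrench: bystander: open-ended wrench lying flat
- screwdriver: bystander: screwdriver lying flat beyond the stand
- screwjar: bystander: clear jar with black cap, 56 mm across, 60 mm high
- rim_left (a point): mark at the top of the left shaft's flat: 10 mm from the axis along the flat's +x, 53 mm above the shaft's foot
- rim_right (a point): mark at the top of the right shaft's flat: 10 mm from the axis along the flat's +x, 53 mm above the shaft's foot
There are look-alikes about, which are no part of the job. What is shaped like the collar but green is not meant.

How it is judged:
By the outcome, as a careful person would: the job done as asked, in the order asked, and still so for the second after the job is handed in, while the arm keeps its last pose, push and grip.
It also fails if it takes over 67 s, if anything falls off the work surface, if the arm or the gripper's body presses on something with over 40 N, if the wrist force passes 120 N, or if a joint passes its speed limit or range.

## Working session

There is one attempt and no reset: what is moved stays moved. The work goes in short steps, Python scripts to look and compute and a tool call to move; the robot and the scene stay as the last step left them, time stands still between calls to the robot, and variables do not carry over. Pictures are saved under pics/ and viewed, at most 10 in all, crops included, and the job is handed in when it is done.

Besides the shell and the picture viewer there is one more tool, called after ">>>" as name(argument=value, ...) on one line, values as JSON. step_arm: Moves the arm, as the interface text tells. Its arguments: {"type":"object","properties":{"deltas":{"type":"array","items":{"type":"number"}},"claw":{"type":"number"},"newtons":{"type":"number"}},"required":["deltas"]}

```bash
mkdir -p pics; cat > h.py <<'E'
import numpy as np, cv2
from plant import state, cams, job, finder
def ray(c,px):
    E=np.array(c["extrinsics"]); d=np.array([(px[0]-c["cx"])/c["fx"],(px[1]-c["cy"])/c["fy"],1.])
    d=E[:3,:3]@d; return E[:3,3],d/np.linalg.norm(d)
def atz(c,px,z):
    o,d=ray(c,px); return o+d*(z-o[2])/d[2]
def tri(obs):
    A=np.zeros((3,3));b=np.zeros(3)
    for c,px in obs:
        o,d=ray(c,px);P=np.eye(3)-np.outer(d,d);A+=P;b+=P@o
    x=np.linalg.solve(A,b)
    r=[np.linalg.norm((np.eye(3)-np.outer(ray(c,p)[1],ray(c,p)[1]))@(x-ray(c,p)[0])) for c,p in obs]
    return x,max(r)
def proj(c,X):
    E=np.linalg.inv(np.array(c["extrinsics"]));p=E[:3,:3]@np.array(X)+E[:3,3]
    return np.array([c["fx"]*p[0]/p[2]+c["cx"],c["fy"]*p[1]/p[2]+c["cy"]])
def save(c,name,rect=None,k=1):
    im=np.array(c["img"])[:,:,::-1]
    if rect: im=im[rect[1]:rect[3],rect[0]:rect[2]]
    cv2.imwrite("pics/"+name,cv2.resize(im,None,fx=k,fy=k,interpolation=cv2.INTER_CUBIC))
E
python3 - <<'E'
from h import *
np.set_printoptions(precision=3,suppress=True)
a=cams.camera("scene");b=cams.camera("top")
im=np.vstack([a["img"],b["img"]])[:,:,::-1]
cv2.imwrite("pics/a.png",cv2.resize(a["img"][:,:,::-1],(800,600),interpolation=cv2.INTER_CUBIC))
cv2.imwrite("pics/b.png",cv2.resize(b["img"][:,:,::-1],(800,600),interpolation=cv2.INTER_CUBIC))
for l in "stand flat_left flat_right guide_left guide_right washer pulley collar screw_head rim_left rim_right spacer".split():
    A=finder.spot_point(a,l)[:3];B=finder.spot_point(b,l)[:3]
    print(l,[(np.round(x["xy"]),round(x["confidence"],2)) for x in A],[(np.round(x["xy"]),round(x["confidence"],2)) for x in B])
    for p in A:
        for q in B:
            X,r=tri([(a,p["xy"]),(b,q["xy"])])
            if r<.01: print("   ",X,round(r,4))
print(state())
for c in(a,b):print(np.array(c["extrinsics"]),c["fx"])
E
```

```text
stand [(array([270., 214.]), 0.69), (array([162., 270.]), 0.46)] [(array([259., 181.]), 0.71)]
    [ 0.572  0.008 -0.   ] 0.0019
flat_left [(array([295., 192.]), 0.52)] []
flat_right [(array([243., 200.]), 0.42)] [(array([281., 181.]), 0.5)]
    [ 0.558 -0.056  0.098] 0.0017
guide_left [(array([297., 201.]), 0.73), (array([293., 192.]), 0.61)] [(array([237., 159.]), 0.78)]
    [0.618 0.061 0.095] 0.0052
    [0.61  0.056 0.126] 0.0091
guide_right [(array([248., 214.]), 0.94)] [(array([286., 169.]), 0.65)]
    [ 0.593 -0.067  0.095] 0.002
washer [(array([296., 190.]), 0.61)] [(array([236., 176.]), 0.41)]
    [0.579 0.073 0.081] 0.0049
pulley [(array([248., 204.]), 0.81), (array([357., 138.]), 0.73), (array([180., 173.]), 0.48)] [(array([284., 183.]), 0.61), (array([236., 173.]), 0.61)]
    [ 0.558 -0.057  0.084] 0.0082
collar [(array([157., 260.]), 0.63), (array([197., 259.]), 0.62)] [(array([335., 174.]), 0.66), (array([364., 186.]), 0.59), (array([312., 260.]), 0.23)]
    [ 0.555 -0.301 -0.002] 0.0042
    [ 0.596 -0.215 -0.006] 0.0062
screw_head [(array([162., 267.]), 0.67), (array([
[... 657 characters left out ...]
  0.001, -0.002, -0.   ]), 'joint_efforts': array([ -0.   , -56.328,   1.225, -19.378,   0.011,   0.002,   0.   ]), 'eef_pos': array([0.239, 0.604, 0.256]), 'orientation': array([[-0.93 ,  0.368, -0.   ],
       [ 0.368,  0.93 , -0.   ],
       [ 0.   , -0.   , -1.   ]]), 'force': array([-0.673, -0.194,  0.052]), 'moment': array([-0.063,  0.006, -0.015]), 'grasp_force': 0.0, 'gripper_width': 1.0035428096081693}
[[ 0.471  0.74  -0.479  0.97 ]
 [ 0.882 -0.387  0.27  -0.244]
 [ 0.015 -0.55  -0.835  0.833]
 [ 0.     0.     0.     1.   ]] 359.9365930262949
[[-0.01  -0.992  0.126  0.381]
 [-1.     0.01   0.003  0.013]
 [-0.004 -0.126 -0.992  1.305]
 [ 0.     0.     0.     1.   ]] 446.5134028671955
```

View pics/a.png

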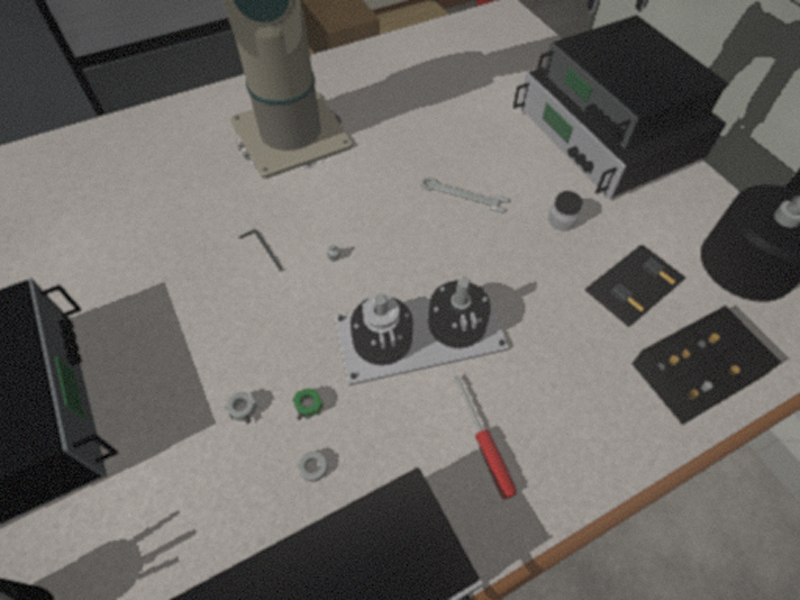

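View pics/b.png

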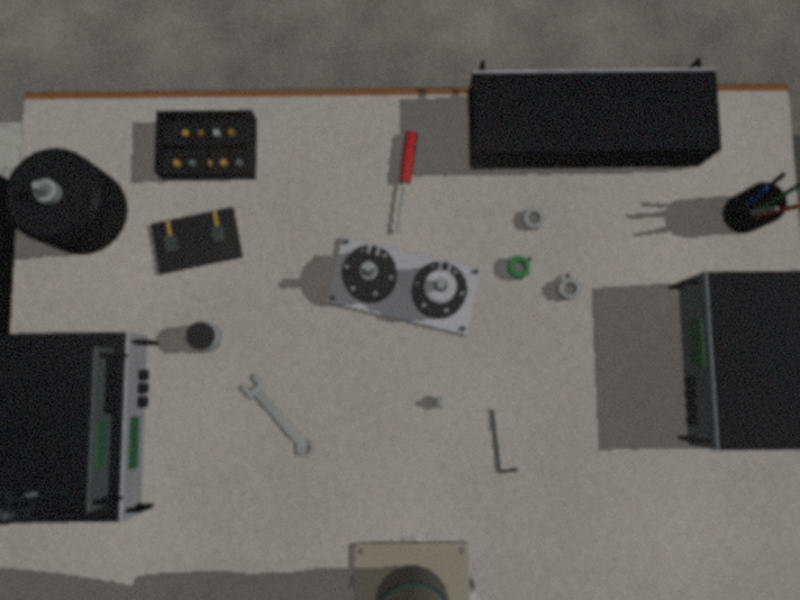

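The left drum (scene 462,300; top 368,270) carries the bare shaft with the washer, and the right drum (scene 381,312; top 440,287) carries the pulley.

There are three ring-like candidates:
- **Steel ring with screw:** scene (240,405), top (567,287). This fits the collar, since it is steel and has a screw.
- **Green ring:** scene (307,402), top (517,267). This is the green look-alike, so it is not meant.
- **Plain ring:** scene (313,465), top (532,218). This is the spacer, with no screw.

I'll move over the left shaft first.

>>> step_arm(deltas=[0.02,-0.035,0.01,0,0.04,-0.07,0.02,0,0.06,-0.1,0.03,0,0.08,-0.13,0.04,0,0.1,-0.16,0.05,0,0.12,-0.19,0.05,0,0.14,-0.22,0.05,0,0.16,-0.255,0.05,0,0.18,-0.29,0.05,0,0.2,-0.32,0.05,0])

```text
time: 2.13
eef_pos: [0.4399, 0.2818, 0.3066]
orientation: [[-0.93, 0.369, 0.0], [0.369, 0.93, -0.0], [-0.0, -0.0, -1.0]]
force: [0.0, 0.3, 0.0]
gripper_width: 0.996
grasp_force: 0.0
```

>>> step_arm(deltas=[0.02,-0.035,0,0,0.04,-0.07,0,0,0.06,-0.1,0,0,0.08,-0.13,0,0,0.1,-0.16,0,0,0.115,-0.18,0,0,0.12,-0.19,0,0,0.12,-0.19,0,0])

```text
time: 2.8
eef_pos: [0.5602, 0.0912, 0.3062]
orientation: [[-0.928, 0.373, 0.001], [0.373, 0.928, -0.002], [-0.001, -0.001, -1.0]]
force: [0.2, -0.4, 1.1]
gripper_width: 1.001
grasp_force: 0.0
```

```bash
python3 - <<'E'
from h import *
np.set_printoptions(precision=3,suppress=True)
w=cams.camera("wrist");cv2.imwrite("pics/c.png",cv2.resize(w["img"][:,:,::-1],(800,600),interpolation=cv2.INTER_CUBIC))
print(np.array(w["extrinsics"]),w["fx"],state()["eef_pos"])
for l in "stand flat_left guide_left guide_right washer pulley rim_left shaft_left".split():
    for x in finder.spot_point(w,l)[:2]:
        print(l,np.round(x["xy"]),round(x["confidence"],2))
print(proj(w,[.584,.072,.135]))
E
```

```text
[[ 0.373  0.876  0.305  0.481]
 [ 0.928 -0.352 -0.124  0.122]
 [-0.001  0.329 -0.944  0.423]
 [ 0.     0.     0.     1.   ]] 316.25098792042746 [0.559 0.094 0.306]
stand [198. 178.] 0.82
flat_left [240. 192.] 0.68
guide_left [244. 225.] 0.7
guide_left [198. 176.] 0.42
guide_right [138. 239.] 0.88
washer [240. 188.] 0.52
pulley [129. 204.] 0.96
rim_left [249. 211.] 0.59Traceback (most recent call last):
  File "<stdin>", line 6, in <module>
ValueError: it knows: accelerometer, collar, flat_left, flat_right, guide_left, guide_right, hexkey, pulley, rim_left, rim_right, screw_head, screwdriver, screwjar, spacer, stand, washer, wrench
```

View pics/c.png

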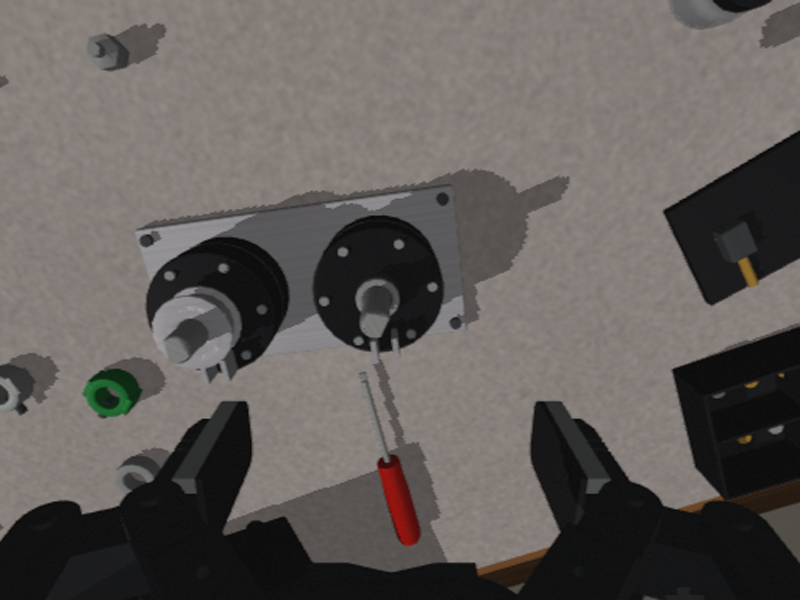

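The wrist picture shows the washer shaft's top at (375,325), its ribs at (385,350), the pulley shaft at (185,345), and the green look-alike at (112,393). The steel collar is at the left edge. I'll go closer to read the flat.

>>> step_arm(deltas=[0.01,-0.005,-0.03,0,0.02,-0.01,-0.06,0,0.03,-0.01,-0.09,0,0.03,-0.01,-0.1,0,0.03,-0.01,-0.1,0,0.03,-0.01,-0.1,0])

```text
time: 3.7
eef_pos: [0.5887, 0.085, 0.2066]
orientation: [[-0.93, 0.367, -0.001], [0.367, 0.93, 0.0], [0.001, -0.0, -1.0]]
force: [-0.4, -0.0, 0.8]
gripper_width: 0.999
grasp_force: 0.0
```

```bash
cat > m.py <<'E'
from h import *
import sys,json,os
np.set_printoptions(precision=4,suppress=True)
w=cams.camera("wrist")
rec={"extrinsics":np.array(w["extrinsics"]).tolist(),**{k:float(w[k]) for k in("fx","fy","cx","cy")},"pts":{}}
for l in sys.argv[3:]:
    P=finder.spot_point(w,l)
    if P: rec["pts"][l]=[(list(map(float,x["xy"])),float(x["confidence"])) for x in P[:3]]
    print(l,[(np.round(x["xy"],1),round(x["confidence"],2)) for x in P[:3]])
json.dump(rec,open(sys.argv[1]+".json","w"))
if sys.argv[2]!="-":
    r=list(map(int,sys.argv[2].split(",")));save(w,sys.argv[1]+".png",r[:4],r[4])
print(state()["eef_pos"],state()["time"])
E
python3 m.py v1 180,90,340,210,5 stand flat_left guide_left guide_right washer pulley rim_left
```

```text
stand []
flat_left [(array([231.8, 193.6]), 0.88)]
guide_left [(array([237.6, 242.8]), 0.95), (array([244.2, 316.3]), 0.52)]
guide_right [(array([ 88.8, 263.7]), 0.59)]
washer [(array([230.2, 192.6]), 0.71)]
pulley [(array([ 74.9, 213.8]), 0.84)]
rim_left [(array([242.5, 228.1]), 0.84)]
[0.5894 0.0846 0.2072] 4.1
```

View pics/v1.png

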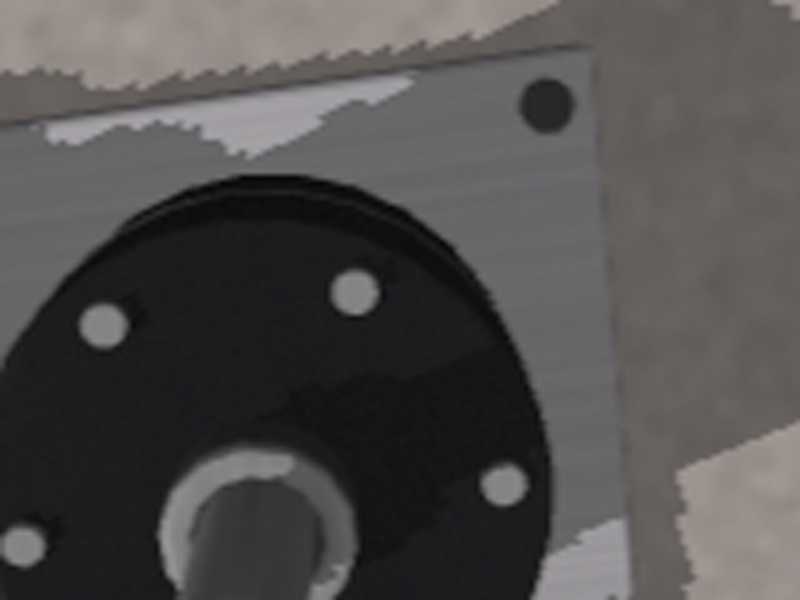

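>>> step_arm(deltas=[0.0,0.03,0.01,-6,0.0,0.05,0.02,-12,0.0,0.06,0.03,-18,0.0,0.06,0.03,-20,0.0,0.06,0.03,-20,0.0,0.06,0.03,-20])

```text
time: 4.6
eef_pos: [0.589, 0.1443, 0.2365]
orientation: [[-0.749, 0.663, 0.0], [0.663, 0.749, -0.0], [-0.0, -0.0, -1.0]]
force: [0.4, -0.2, 0.2]
gripper_width: 1.001
grasp_force: 0.0
```

```bash
python3 m.py v2 - stand flat_left guide_left guide_right washer pulley rim_left
python3 - <<'E'
from h import *
import json
np.set_printoptions(precision=4,suppress=True)
V=[json.load(open(f"v{i}.json")) for i in(1,2)]
for l in V[0]["pts"]:
    if l in V[1]["pts"]: print(l,*tri([(v,v["pts"][l][0][0]) for v in V]))
E
```

```text
stand [(array([154.9, 221.4]), 0.82)]
flat_left [(array([191.8, 228.3]), 0.81)]
guide_left [(array([207.9, 267. ]), 0.56)]
guide_right [(array([189.3, 227.2]), 0.6)]
washer [(array([189.4, 228.6]), 0.72)]
pulley [(array([ 79.8, 280.6]), 0.63)]
rim_left [(array([188.7, 260.5]), 0.8)]
[0.5891 0.144  0.2362] 5.0
flat_left [0.5858 0.0687 0.0718] 0.0012193918790795628
guide_left [0.6211 0.0602 0.0907] 0.0007965541840602864
guide_right [0.4741 0.2504 0.4842] 0.025200051336146268
washer [0.5836 0.0685 0.0753] 0.001349002911547148
pulley [ 0.5532 -0.0695  0.0635] 0.00018989875219746006
rim_left [0.5895 0.0785 0.1386] 0.0006587373972672517
```

The crop cut off the shaft top, because the shaft runs down from about (255,500) in the crop. I'll crop the current view instead and refine the axis with the known-height check.

```bash
python3 - <<'E'
from h import *
import json
np.set_printoptions(precision=4,suppress=True)
V=[json.load(open(f"v{i}.json")) for i in(1,2)]
for v in V:
    for l,z in(("flat_left",.082),("washer",.082),("guide_left",.09),("rim_left",.135),("pulley",.082)):print(l,atz(v,v["pts"][l][0][0],z))
w=cams.camera("wrist");save(w,"d.png",[150,200,250,275],8)
print([np.round(proj(w,[.584,.07,z])) for z in (.086,.135)])
for l in("rim_left","flat_left"):
    for p in finder.spot_point(w,l):print(l,p)
E
```

```text
flat_left [0.5815 0.071  0.082 ]
washer [0.5803 0.0701 0.082 ]
guide_left [0.6206 0.0604 0.09  ]
rim_left [0.5903 0.0781 0.135 ]
pulley [ 0.5502 -0.0565  0.082 ]
flat_left [0.5848 0.073  0.082 ]
washer [0.5835 0.0711 0.082 ]
guide_left [0.6222 0.0594 0.09  ]
rim_left [0.5912 0.0762 0.135 ]
pulley [ 0.5512 -0.0522  0.082 ]
[array([188., 232.]), array([177., 259.])]
rim_left {'xy': [191.2, 261.4], 'confidence': 0.93}
flat_left {'xy': [192.7, 229.6], 'confidence': 0.71}
```

View pics/d.png

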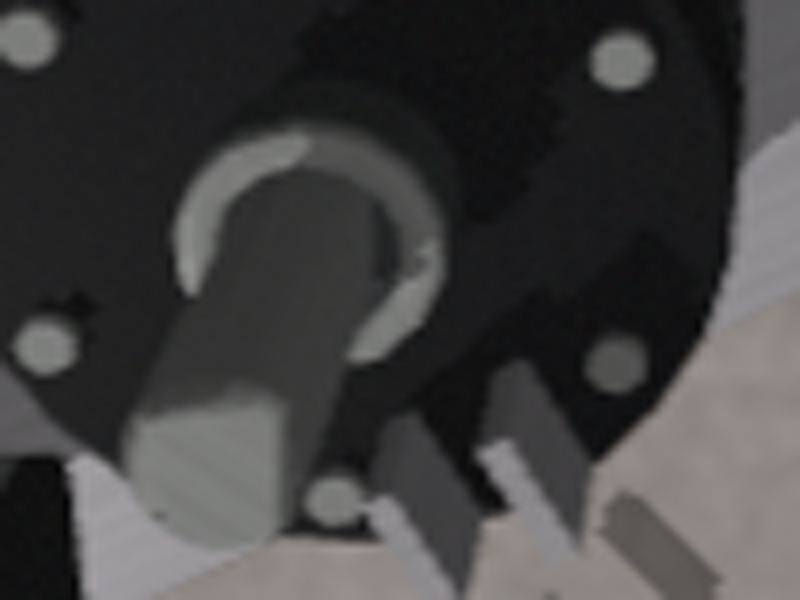

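```bash
python3 - <<'E'
from h import *
import json
np.set_printoptions(precision=4,suppress=True)
v=json.load(open("v2.json"))
g=lambda x,y,z=.135:atz(v,(150+x/8,200+y/8),z)
a,b=g(283,402),g(280,535); d=b-a
print(a,b,np.degrees(np.arctan2(d[1],d[0]))+90)
P=np.array([g(*p)[:2] for p in[(130,430),(130,470),(150,515),(185,540),(225,548),(260,543)]])
A=np.c_[2*P,np.ones(len(P))];s=np.linalg.lstsq(A,(P**2).sum(1),rcond=None)[0];print("circle",s[:2],np.sqrt(s[2]+s[0]**2+s[1]**2))
# washer outline z=.086
Q=np.array([g(x,y,.086)[:2] for x,y in[(175,240),(190,190),(235,145),(300,125),(370,145),(420,185),(443,240),(430,300),(400,340),(350,362)]])
A=np.c_[2*Q,np.ones(len(Q))];s=np.linalg.lstsq(A,(Q**2).sum(1),rcond=None)[0];print("washer",s[:2],np.sqrt(s[2]+s[0]**2+s[1]**2))
# ribs top inner edges
print([g(x,y,.09) for x,y in[(480,455),(572,560),(512,440),(590,550)]])
E
```

```text
[0.583  0.0807 0.135 ] [0.5934 0.0698 0.135 ] 43.50129272103248
circle [0.584  0.0712] 0.009421048896503274
washer [0.584  0.0707] 0.015449440057479946
[array([0.6155, 0.0686, 0.09  ]), array([0.6332, 0.0669, 0.09  ]), array([0.6166, 0.0728, 0.09  ]), array([0.6337, 0.0694, 0.09  ])]
```

The crop shows the flat as the straight right-hand edge of the shaft top at (282,400–535). Its normal is about 43° in world, and the axis is at (0.584, 0.071). I'll measure the stand's yaw from the plate edge and move over the shaft.

>>> step_arm(deltas=[-0.002,-0.03,0,-5,-0.005,-0.06,0,-5,-0.005,-0.073,0,-5,-0.005,-0.073,0,-5,-0.005,-0.073,0,-5])

```text
time: 5.57
eef_pos: [0.5844, 0.0711, 0.2365]
orientation: [[-0.686, 0.728, 0.0], [0.728, 0.686, 0.001], [0.0, 0.001, -1.0]]
force: [0.1, -0.4, 0.2]
gripper_width: 1.002
grasp_force: 0.0
```

```bash
python3 - <<'E'
from h import *
np.set_printoptions(precision=4,suppress=True)
c=dict(extrinsics=[[.373,.876,.305,.481],[.928,-.352,-.124,.122],[-.001,.329,-.944,.423],[0,0,0,1]],fx=316.25,fy=316.25,cx=256,cy=192)
k=.64
A,B,C=[atz(c,(x*k,y*k),.012) for x,y in[(136,230),(450,184),(465,327)]]
print(A,B,C,np.linalg.norm(A-B),np.linalg.norm(B-C),np.degrees(np.arctan2(*(B-A)[1::-1]))) 
d=B-A;print("yaw",np.degrees(np.arctan2(d[1],d[0]))-90)
# top cam: fit from stand mask + plate hough
b=cams.camera("top")
for r in finder.outline_of(b,"stand")[:1]:
    print(r["confidence"]); m=np.array(r["region"]).astype(np.uint8)
    cn=max(cv2.findContours(m,0,2)[0],key=cv2.contourArea)
    Q=np.array([atz(b,p[0],.012)[:2] for p in cn],np.float32);q=cv2.minAreaRect(Q*1000);print(q,cv2.boxPoints(q))
w=cams.camera("wrist");s=state();print(s["eef_pos"],s["orientation"][:,1])
E
```

```text
[ 0.4734 -0.1146  0.012 ] [0.5362 0.1431 0.012 ] [0.6594 0.1126 0.012 ] 0.2652703968579422 0.12692027544492354 76.30615022380718
yaw -13.69384977619282
0.59
((556.9060668945312, -36.35382080078125), (179.92811584472656, 132.70912170410156), 76.5088119506836) [[ 471.3943 -108.3551]
 [ 600.4414 -139.3156]
 [ 642.4178   35.6475]
 [ 513.3707   66.608 ]]
[0.5842 0.0734 0.2362] [0.7248 0.689  0.0009]
```

>>> step_arm(deltas=[0,0,-0.03,0,0,0,-0.06,0,0,0,-0.09,0,0,0,-0.105,0,0,0,-0.114,0,0,0,-0.114,0,0,0,-0.114,0])

```text
time: 6.3
eef_pos: [0.5845, 0.0722, 0.1225]
orientation: [[-0.688, 0.726, 0.0], [0.726, 0.688, 0.0], [0.0, 0.0, -1.0]]
force: [0.9, 0.2, 0.3]
gripper_width: 1.001
grasp_force: 0.0
```

>>> step_arm(deltas=[0,0,0,0,0,0,0,0,0,0,0,0,0,0,0,0,0,0,0,0,0,0,0,0,0,0,0,0,0,0,0,0,0,0,0,0,0,0,0,0], claw=1, newtons=60)

```text
time: 7.13
eef_pos: [0.583, 0.0702, 0.1229]
orientation: [[-0.687, 0.727, -0.002], [0.727, 0.687, -0.001], [0.001, -0.002, -1.0]]
force: [-3.5, -2.6, 6.5]
gripper_width: 0.187
grasp_force: 59.4
```

>>> step_arm(deltas=[-0.001,-0.001,0,-6,-0.001,-0.001,0,-12,-0.001,-0.001,0,-18,-0.001,-0.001,0,-24,-0.0015,-0.0005,0,-30,-0.0015,0,0,-36,-0.0015,0,0,-42,-0.0015,0,0,-48,-0.0015,0,0,-54,-0.0015,0,0,-57])

```text
time: 7.97
eef_pos: [0.5839, 0.0719, 0.1229]
orientation: [[0.239, 0.971, 0.003], [0.971, -0.239, 0.0], [0.001, 0.002, -1.0]]
force: [3.6, 0.2, 1.4]
gripper_width: 0.188
grasp_force: 60.4
```

>>> step_arm(deltas=[0,0,0,0,0,0,0,0,0,0,0,0])

```text
time: 8.22
eef_pos: [0.5839, 0.0718, 0.1229]
orientation: [[0.233, 0.972, 0.003], [0.972, -0.233, 0.001], [0.001, 0.002, -1.0]]
force: [4.7, 0.8, 2.6]
gripper_width: 0.189
grasp_force: 60.5
```

```bash
python3 - <<'E'
from h import *
for i in range(3):
    c=cams.camera("scene");s=state();print(s["gripper_width"]*85,s["eef_pos"],np.degrees(np.arctan2(s["orientation"][1,1],s["orientation"][0,1])),s["force"],s["moment"],s["joint_positions"])
save(c,"e.png",[220,150,340,240],6)
E
```

```text
15.918118104802176 [0.58386858 0.07184883 0.1228808 ] -13.510212069328214 [4.58127144 1.74373505 2.63934934] [ 0.37578607 -0.39943194 -0.06812253] [-0.4572019   0.76466405  0.46759181  1.82032276 -0.52110394  0.67860469
  0.07578011]
15.97311259488248 [0.58389418 0.07183125 0.12288906] -13.525827698180688 [4.81039805 2.02278394 3.36636636] [ 0.52575756 -0.44934475 -0.00054206] [-0.45715511  0.76465617  0.4676061   1.82031295 -0.52119596  0.6785813
  0.07563328]
15.891039445502887 [0.58388905 0.07180189 0.12290414] -13.540000106424548 [6.03333005 1.81293273 3.87644444] [ 0.47943047 -0.46239282  0.03276947] [-0.45716334  0.76463536  0.46768511  1.82034358 -0.52125007  0.67859111
  0.0754863 ]
```

>>> step_arm(deltas=[0,0,0,0,0,0,0,0,0,0,0,0,0,0,0,0,0,0,0,0,0,0,0.02,0,0,0,0.05,0,0,0,0.08,0,0,0,0.1,0,0,0,0.1,0], claw=-1)

```text
time: 9.2
eef_pos: [0.585, 0.071, 0.2266]
orientation: [[0.235, 0.972, 0.007], [0.972, -0.235, 0.001], [0.002, 0.007, -1.0]]
force: [0.6, 0.1, 0.2]
gripper_width: 0.999
grasp_force: 0.0
```

>>> step_arm(deltas=[0,-0.035,0,-7,0,-0.07,0,-14,0,-0.105,0,-21,0,-0.14,0,-28,0,-0.175,0,-35,0,-0.21,0,-42,0,-0.245,0,-49,-0.005,-0.28,0,-56,-0.01,-0.315,0,-63,-0.01,-0.35,0,-70])

```text
time: 10.03
eef_pos: [0.571, -0.28, 0.2214]
orientation: [[0.994, 0.105, -0.002], [0.105, -0.994, 0.001], [-0.002, -0.001, -1.0]]
force: [-0.0, 0.6, 0.2]
gripper_width: 1.001
grasp_force: 0.0
```

>>> step_arm(deltas=[0,-0.02,-0.02,-5,0,-0.02,-0.02,-5,0,-0.02,-0.02,-5,0,-0.02,-0.02,-5])

```text
time: 10.37
eef_pos: [0.5726, -0.2975, 0.2015]
orientation: [[1.0, 0.026, -0.001], [0.026, -1.0, 0.002], [-0.001, -0.002, -1.0]]
force: [0.1, 0.1, -0.5]
gripper_width: 0.999
grasp_force: 0.0
```

```bash
python3 m.py v3 126,96,382,288,3 collar screw_head spacer pulley
```

```text
collar [(array([251.1, 182.9]), 0.88), (array([165.1, 136.7]), 0.68)]
screw_head [(array([184.2, 124.4]), 0.77), (array([251.3, 156.5]), 0.6)]
spacer [(array([190.8,  35.7]), 0.72)]
pulley []
[ 0.5733 -0.2974  0.2028] 10.6167
```

View pics/v3.png

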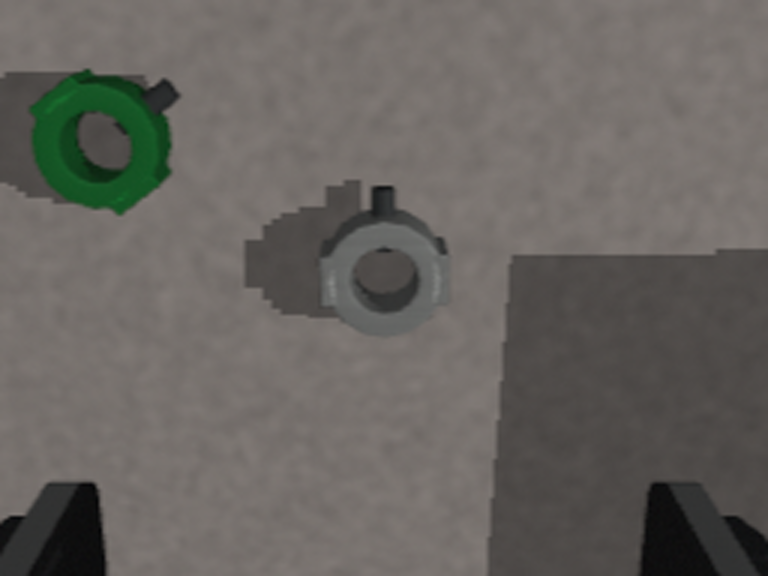

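The crop confirms it: the steel ring at (385,278) has flat grip faces at (330,278) and (442,278) and a dark screw at (383,200), so it is the collar. The green look-alike at (100,140) is left alone.

>>> step_arm(deltas=[-0.02,-0.03,0,0,-0.03,-0.05,0,0,-0.03,-0.05,0,0,-0.03,-0.05,0,0])

```text
time: 10.95
eef_pos: [0.5419, -0.3497, 0.2031]
orientation: [[1.0, 0.022, 0.001], [0.022, -1.0, -0.001], [0.001, 0.001, -1.0]]
force: [0.7, 0.8, -0.3]
gripper_width: 0.999
grasp_force: 0.0
```

```bash
python3 m.py v4 - collar screw_head
python3 - <<'E'
from h import *
import json
np.set_printoptions(precision=4,suppress=True)
v=json.load(open("v3.json"));u=json.load(open("v4.json"))
g=lambda x,y,z:atz(v,(126+x/3,96+y/3),z)
print("head z.011",g(383,200,.011),"ring top centre z.022",g(385,279,.022),"radius pts",g(385,223,.022),g(385,336,.022))
print("bore top",g(386,280,.022))
print("faces",g(327,278,.022),g(448,278,.022))
for w in(v,u):
    for l,z in(("collar",0),("screw_head",.011)):
        print(l,[atz(w,p[0],z) for p in w["pts"].get(l,[])])
for p in u["pts"]["collar"]:print("tri",tri([(v,v["pts"]["collar"][0][0]),(u,p[0])]))
for p in u["pts"]["screw_head"]:
    for q in v["pts"]["screw_head"]:print("tri head",tri([(v,q[0]),(u,p[0])]))
E
```

```text
collar [(array([108.8, 105.4]), 0.94), (array([203.3, 153.1]), 0.69)]
screw_head [(array([125.4,  94.4]), 0.98), (array([198.3, 124.5]), 0.82)]
[ 0.5438 -0.347   0.2022] 11.1
head z.011 [ 0.5817 -0.3011  0.011 ] ring top centre z.022 [ 0.5577 -0.3024  0.022 ] radius pts [ 0.5768 -0.3018  0.022 ] [ 0.5375 -0.303   0.022 ]
bore top [ 0.5574 -0.3027  0.022 ]
faces [ 0.5576 -0.2833  0.022 ] [ 0.5586 -0.3231  0.022 ]
collar [array([ 0.5571, -0.2993,  0.    ]), array([ 0.6034, -0.2116,  0.    ])]
screw_head [array([ 0.6174, -0.2336,  0.011 ]), array([ 0.5879, -0.2986,  0.011 ])]
collar [array([ 0.6025, -0.2112,  0.    ]), array([ 0.5572, -0.3022,  0.    ])]
screw_head [array([ 0.6136, -0.2326,  0.011 ]), array([ 0.5874, -0.2997,  0.011 ])]
tri (array([ 0.6179, -0.2968,  0.198 ]), np.float64(0.0011800993577193778))
tri (array([ 0.5537, -0.2998, -0.0132]), np.float64(0.0008260665610161351))
tri head (array([ 0.615 , -0.2315,  0.0055]), np.float64(0.0019061628829496052))
tri head (array([ 0.6225, -0.2961,  0.177 ]), np.float64(0.002685130619193231))
tri head (array([ 0.7789, -0.5197,  1.4123]), np.float64(0.017306260374158063))
tri head (array([ 0.5866, -0.2987,  0.0049]), np.float64(7.827700126163822e-05))
```

>>> step_arm(deltas=[0.01,0.03,-0.02,1,0.015,0.047,-0.05,1,0.015,0.047,-0.08,1,0.015,0.047,-0.11,1,0.015,0.047,-0.14,1,0.015,0.047,-0.16,1,0.015,0.047,-0.17,1,0.015,0.047,-0.175,1,0.015,0.047,-0.175,1])

```text
time: 11.85
eef_pos: [0.5579, -0.3009, 0.0268]
orientation: [[0.999, 0.043, -0.001], [0.043, -0.999, 0.0], [-0.0, -0.001, -1.0]]
force: [-0.2, 0.2, -0.0]
gripper_width: 1.004
grasp_force: 0.0
```

>>> step_arm(deltas=[0,0,0,0,0,0,0,0,0,0,0,0,0,0,0,0,0,0,0,0,0,0,0,0,0,0,0,0,0,0,0,0], claw=1, newtons=50)

```text
time: 12.52
eef_pos: [0.5584, -0.302, 0.0288]
orientation: [[0.999, 0.042, 0.002], [0.042, -0.999, -0.001], [0.002, 0.001, -1.0]]
force: [-0.5, 0.9, 7.0]
gripper_width: 0.491
grasp_force: 51.8
```

>>> step_arm(deltas=[0,0,0.02,0,0,0,0.05,0,0,0,0.09,0,0,0,0.13,0,0,0,0.17,0,0,0,0.19,0,0,0,0.19,0])

```text
time: 13.1
eef_pos: [0.5594, -0.3039, 0.223]
orientation: [[0.999, 0.042, 0.008], [0.042, -0.999, -0.005], [0.008, 0.005, -1.0]]
force: [0.6, 0.4, -1.2]
gripper_width: 0.491
grasp_force: 51.3
```

>>> step_arm(deltas=[0,0.03,0,0,0,0.06,0,-3,0.005,0.09,0,-6,0.005,0.12,0,-9,0.01,0.15,0,-12,0.01,0.18,0,-14,0.015,0.21,0,-16,0.015,0.24,0,-16,0.02,0.27,0,-16,0.02,0.3,0,-16])

```text
time: 13.93
eef_pos: [0.5775, 0.0004, 0.2162]
orientation: [[0.972, -0.235, -0.001], [-0.235, -0.972, 0.0], [-0.001, 0.0, -1.0]]
force: [0.9, -1.1, -0.5]
gripper_width: 0.49
grasp_force: 51.3
```

>>> step_arm(deltas=[0,0.0,0,0,0,0.0,0,0,0,0.0,0,0])

```text
time: 14.18
eef_pos: [0.577, -0.0018, 0.2166]
orientation: [[0.972, -0.235, -0.001], [-0.235, -0.972, -0.001], [-0.001, 0.001, -1.0]]
force: [-0.5, -1.7, -1.7]
gripper_width: 0.49
grasp_force: 51.4
```

```bash
python3 m.py v5 128,180,384,372,3 collar screw_head rim_left washer guide_left flat_left; python3 -c "
from h import *
s=state();print(s['eef_pos'],s['orientation'],s['gripper_width'],s['grasp_force'])"
```

```text
collar [(array([444. ,  96.3]), 0.9), (array([318.7, 198. ]), 0.68), (array([248.1, 257.9]), 0.64)]
screw_head [(array([249.6, 211.6]), 0.88), (array([471.5,  77.5]), 0.71)]
rim_left [(array([250.2, 252.2]), 0.6)]
washer [(array([166.7, 200.1]), 0.61)]
guide_left [(array([159.3, 159.5]), 0.58)]
flat_left [(array([166.2, 200.6]), 0.86), (array([316.6, 200.7]), 0.54), (array([248. , 211.5]), 0.19)]
[ 0.5776 -0.0024  0.2174] 14.5333
[ 0.57761202 -0.00240826  0.21737517] [[ 9.71670238e-01 -2.36340691e-01  1.62056300e-04]
 [-2.36340685e-01 -9.71670251e-01 -5.77333707e-05]
 [ 1.71110030e-04  1.77973012e-05 -9.99999985e-01]] 0.4876042077766317 51.383437514305115
```

View pics/v5.png

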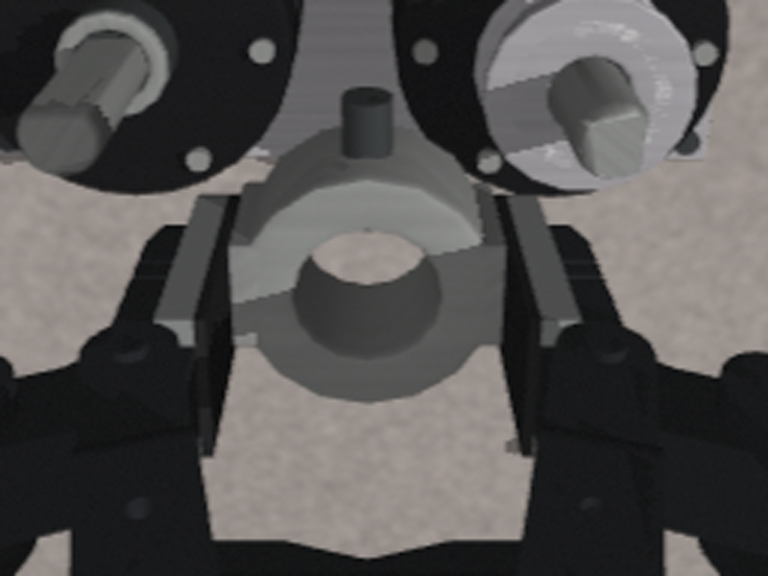

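The collar is held squarely: screw at (368,120), bore at (368,295). Next I'll compute its offset from the TCP and recheck the shaft top.

```bash
python3 - <<'E'
from h import *
import json
np.set_printoptions(precision=4,suppress=True)
v=json.load(open("v5.json"))
g=lambda x,y,z:atz(v,(128+x/3,180+y/3),z)
R=np.array([[.9717,-.2363],[-.2363,-.9717]]);T=np.array([.577,-.0018])
for n,p in dict(c=(368.5,294.5),l=(296,292),r=(441,292),t=(368,232),b=(368,357),l2=(232,270),r2=(502,270)).items():
    print(n,R.T@(g(*p,.2098)[:2]-T))
h=g(368,110,.199)[:2];print("head tool frame",R.T@(h-T))
w=cams.camera("wrist");save(w,"f.png",[128,175,178,245],8)
print([np.round(proj(w,[.5847,.0713,z]),1) for z in(.086,.135)])
E
```

```text
c [0.     0.0012]
l [ 0.0004 -0.0098]
r [0.0005 0.0123]
t [0.0109 0.0011]
b [-0.0114  0.0012]
l2 [ 0.0043 -0.0194]
r2 [0.0043 0.0214]
head tool frame [0.0259 0.0011]
[array([161.8, 202.6]), array([143.1, 227.7])]
```

View pics/f.png

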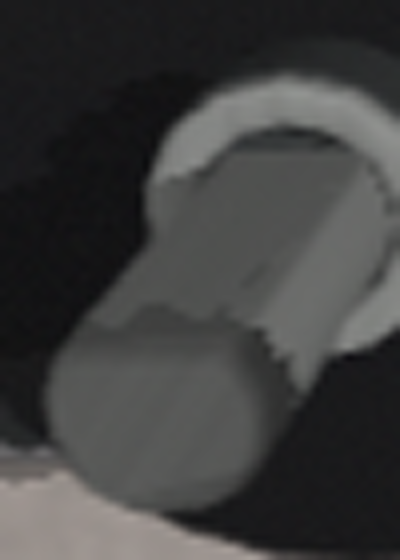

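```bash
python3 - <<'E'
from h import *
import json
np.set_printoptions(precision=4,suppress=True)
v=json.load(open("v5.json"))
g=lambda x,y,z=.135:atz(v,(128+x/8,175+y/8),z)[:2]
def fit(P):
    P=np.array(P);A=np.c_[2*P,np.ones(len(P))];s=np.linalg.lstsq(A,(P**2).sum(1),rcond=None)[0];return s[:2],np.sqrt(s[2]+s[0]**2+s[1]**2)
print("top circ",fit([g(*p) for p in[(47,395),(55,440),(85,485),(130,508),(180,508),(225,485),(255,440),(262,400)]]))
print("washer",fit([g(*p,.086) for p in[(150,190),(170,148),(210,108),(290,78),(350,95),(395,345-200)]]))
a,b=g(85,355),g(235,347);d=a-b;print("flat edge",a,b,np.degrees(np.arctan2(d[1],d[0]))-90)
# flat/round boundary on the body: lines of flat's two vertical edges
n=np.array([.972,-.235]);ax=np.array([.5847,.0713]);t=np.array([.235,.972])
for z in(.086,.135):
    for s in(-1,1):
        q=(proj(v,[*(ax+.007*n+s*.00714*t),z])-[128,175])*8;print(z,s,q)
E
```

```text
top circ (array([0.5843, 0.0686]), np.float64(0.009214658491385377))
washer (array([0.5849, 0.0691]), np.float64(0.01392772803120967))
flat edge [0.5909 0.0723] [0.5886 0.0596] -10.315796914932548
0.086 -1 [332.6371 151.376 ]
0.086 1 [194.833  151.4388]
0.135 -1 [195.4538 341.8312]
0.135 1 [ 28.1328 341.9179]
```

>>> step_arm(deltas=[0.003,0.03,0,0,0.006,0.055,0,0,0.008,0.07,0,0,0.008,0.072,-0.01,0,0.008,0.072,-0.03,0,0.008,0.072,-0.044,0,0.008,0.072,-0.044,0,0.008,0.072,-0.044,0,0.008,0.072,-0.044,0])

```text
time: 15.33
eef_pos: [0.586, 0.0693, 0.1738]
orientation: [[0.972, -0.236, 0.001], [-0.236, -0.972, -0.001], [0.001, 0.0, -1.0]]
force: [0.4, 0.3, -0.1]
gripper_width: 0.49
grasp_force: 51.4
```

>>> step_arm(deltas=[0,0,-0.003,0,0,0,-0.006,0,0,0,-0.008,0,0,0,-0.01,0,0,0,-0.01,0])

```text
time: 15.75
eef_pos: [0.5854, 0.0705, 0.1629]
orientation: [[0.972, -0.235, -0.001], [-0.235, -0.972, 0.0], [-0.001, 0.0, -1.0]]
force: [0.8, -0.2, -1.7]
gripper_width: 0.486
grasp_force: 51.4
```

>>> step_arm(deltas=[0,0,-0.002,0,0,0,-0.004,0,0,0,-0.006,0,0,0,-0.006,0])

```text
time: 16.08
eef_pos: [0.5854, 0.0705, 0.1568]
orientation: [[0.972, -0.235, -0.001], [-0.235, -0.972, -0.0], [-0.001, 0.0, -1.0]]
force: [-0.1, 0.3, -1.4]
gripper_width: 0.493
grasp_force: 51.4
```

>>> step_arm(deltas=[0,0,-0.002,0,0,0,-0.004,0,0,0,-0.006,0,0,0,-0.008,0,0,0,-0.01,0,0,0,-0.012,0,0,0,-0.012,0])

```text
time: 16.67
eef_pos: [0.5854, 0.0705, 0.1448]
orientation: [[0.972, -0.235, -0.001], [-0.235, -0.972, -0.0], [-0.001, 0.0, -1.0]]
force: [-0.6, -0.3, -1.5]
gripper_width: 0.488
grasp_force: 51.4
```

>>> step_arm(deltas=[0,0,-0.004,0,0,0,-0.008,0,0,0,-0.012,0,0,0,-0.016,0,0,0,-0.02,0,0,0,-0.023,0,0,0,-0.026,0,0,0,-0.028,0,0,0,-0.03,0,0,0,-0.03,0])

```text
time: 17.5
eef_pos: [0.5856, 0.0704, 0.1151]
orientation: [[0.972, -0.235, -0.0], [-0.235, -0.972, -0.0], [-0.0, 0.0, -1.0]]
force: [1.2, -1.1, -1.6]
gripper_width: 0.489
grasp_force: 51.5
```

Near the washer with no contact force yet. Pressing gently.

>>> step_arm(deltas=[0,0,-0.001,0,0,0,-0.002,0,0,0,-0.003,0,0,0,-0.004,0,0,0,-0.004,0], newtons=80)

```text
time: 17.92
eef_pos: [0.5857, 0.0703, 0.1149]
orientation: [[0.972, -0.235, 0.001], [-0.235, -0.972, 0.003], [0.0, -0.003, -1.0]]
force: [-8.6, 2.4, 25.1]
gripper_width: 0.481
grasp_force: 88.8
```

>>> step_arm(deltas=[0,0,0,0,0,0,0,0,0,0,0,0,0,0,0,0])

```text
time: 18.25
eef_pos: [0.5857, 0.0703, 0.1149]
orientation: [[0.972, -0.235, 0.001], [-0.235, -0.972, 0.003], [0.001, -0.003, -1.0]]
force: [-7.4, 2.1, 24.0]
gripper_width: 0.484
grasp_force: 88.8
```

```bash
python3 m.py v6 100,130,400,355,2 collar screw_head guide_left
```

```text
collar [(array([248.9, 255.6]), 0.88)]
screw_head [(array([249.9, 212.5]), 0.69)]
guide_left [(array([249.6, 186.9]), 0.68)]
[0.5857 0.0703 0.1149] 18.45
```

View pics/v6.png

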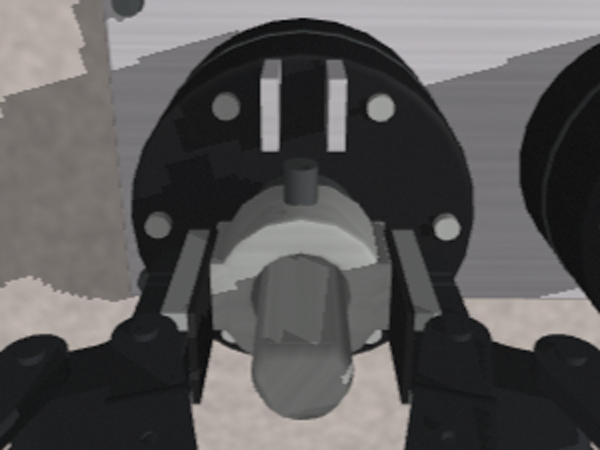

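The collar sits on the washer. Its screw at (300,180) lies on the shaft's flat and points midway between the ribs (270 and 337). It is gripped and pressed down at 24 N, so I'm handing in.

```bash
python3 -c "
from h import *
print(job.sign_off())"
```

```text
the job is handed in; nothing more can be done
None
```

I turned the left shaft's flat to face its key guide, then fitted the collar down onto the washer with its screw on the flat. I handed the job in at about 18 s, with the collar still gripped and pressed down at about 24 N.

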